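# Find the loose cover of the cable trough and push it open

### The job

Three of the four identical flap covers on the grey cable trough on the bench are blocked and one is free: press the ribbed ends nearest the robot with closed fingertips to find the cover that rocks, then push that end down until the cover is fully open at its stop, and leave it open with your hand clear. Do not force the covers that do not give. Only press and push: pick nothing up, and leave the bottle, the jar, the screwdriver and the mug where they are.

Things in the scene. Friction and masses are not known exactly. Their poses are not given: they have to be found in the camera images.
- trough: Low grey painted cable trough fixed on the bench, 190 mm deep (x), 110 mm high, from -316 to +222 mm along its y. Origin on the bench under the middle of the cover row; x points away from the robot (within 0.25 rad), z up. Its flat top has four openings, 146 x 98 mm, at y = +156, +52, -52, -156 mm, closed by covers 1 to 4; a solid ledge at the -y end. Hollow down to 10 mm above the bench.
- cover1 (a joint): Cover 1, counted from the trough's +y end: white plate 140 (x) x 92 x 8 mm, flush, pivoting on its middle line along y, 106 mm above the bench. Rad: 0 level, grows as the ribbed end nearest the robot goes down; stop 0.75. A blocked cover gives about 1 to 2 mm at its end (under 0.04 rad); the free one turns under about 2.5 N at its press point and stays where it is left.
- cover1_press (a point): Good point to press cover 1 down: on its upper face, mid-width, 45 mm from the pivot line towards the robot; 110 mm above the bench when shut. Moves with the cover. The opening's near edge is 28 mm further towards the robot. At the stop this point is about 32 mm lower. Axes as the trough's, tilting with the cover.
- cover2 (a joint): Cover 2, counted from the trough's +y end: white plate 140 (x) x 92 x 8 mm, flush, pivoting on its middle line along y, 106 mm above the bench. Rad: 0 level, grows as the ribbed end nearest the robot goes down; stop 0.75. A blocked cover gives about 1 to 2 mm at its end (under 0.04 rad); the free one turns under about 2.5 N at its press point and stays where it is left.
- cover2_press (a point): Good point to press cover 2 down: on its upper face, mid-width, 45 mm from the pivot line towards the robot; 110 mm above the bench when shut. Moves with the cover. The opening's near edge is 28 mm further towards the robot. At the stop this point is about 32 mm lower. Axes as the trough's, tilting with the cover.
- cover3 (a joint): Cover 3, counted from the trough's +y end: white plate 140 (x) x 92 x 8 mm, flush, pivoting on its middle line along y, 106 mm above the bench. Rad: 0 level, grows as the ribbed end nearest the robot goes down; stop 0.75. A blocked cover gives about 1 to 2 mm at its end (under 0.04 rad); the free one turns under about 2.5 N at its press point and stays where it is left.
- cover3_press (a point): Good point to press cover 3 down: on its upper face, mid-width, 45 mm from the pivot line towards the robot; 110 mm above the bench when shut. Moves with the cover. The opening's near edge is 28 mm further towards the robot. At the stop this point is about 32 mm lower. Axes as the trough's, tilting with the cover.
- cover4 (a joint): Cover 4, counted from the trough's +y end: white plate 140 (x) x 92 x 8 mm, flush, pivoting on its middle line along y, 106 mm above the bench. Rad: 0 level, grows as the ribbed end nearest the robot goes down; stop 0.75. A blocked cover gives about 1 to 2 mm at its end (under 0.04 rad); the free one turns under about 2.5 N at its press point and stays where it is left.
- cover4_press (a point): Good point to press cover 4 down: on its upper face, mid-width, 45 mm from the pivot line towards the robot; 110 mm above the bench when shut. Moves with the cover. The opening's near edge is 28 mm further towards the robot. At the stop this point is about 32 mm lower. Axes as the trough's, tilting with the cover.
- bottle: White plastic bottle with a cap, 60 mm across and 130 mm tall, standing on the bench beyond the trough's +y end; origin at the centre of its underside. Leave it.
- jar: Small clear screw jar with a steel cap, 44 mm across and 45 mm tall, standing on the trough's ledge at its -y end; origin at the centre of its underside. Leave it.
- screwdriver: Screwdriver with a black handle lying on the bench between the robot and the trough, under 30 mm high; origin at its middle. Leave it.
- mug: White mug, 76 mm across, 85 mm tall, standing on the bench behind the trough; origin at the centre of its underside. Leave it.

How it is judged:
On the way:
1. the free cover rocks under the fingers (((value of joint cover1 above 0.12 rad and contact force between the fingers and cover1 above 0.3 N) or (value of joint cover2 above 0.12 rad and contact force between the fingers and cover2 above 0.3 N) or (value of joint cover3 above 0.12 rad and contact force between the fingers and cover3 above 0.3 N) or (value of joint cover4 above 0.12 rad and contact force between the fingers and cover4 above 0.3 N))), for 0.04 s.
At the end, for the whole second after the job is handed in: The one free cover stands open by more than 0.62 rad (its stop is at 0.75) and at rest, and the other three are shut (below 0.08 rad) (((value of joint cover1 above 0.62 rad and velocity of joint cover1 between -0.1 and 0.1 rad/s and value of joint each of cover2, cover3, cover4 below 0.08 rad) or (value of joint cover2 above 0.62 rad and velocity of joint cover2 between -0.1 and 0.1 rad/s and value of joint each of cover1, cover3, cover4 below 0.08 rad) or (value of joint cover3 above 0.62 rad and velocity of joint cover3 between -0.1 and 0.1 rad/s and value of joint each of cover1, cover2, cover4 below 0.08 rad) or (value of joint cover4 above 0.62 rad and velocity of joint cover4 between -0.1 and 0.1 rad/s and value of joint each of cover1, cover2, cover3 below 0.08 rad))); the robot touches nothing.
It fails at once if a cover is forced: the robot presses on it with more than 60 N (contact force between any of the fingers, the arm and cover1 above 60 N or contact force between any of the fingers, the arm and cover2 above 60 N or contact force between any of the fingers, the arm and cover3 above 60 N or contact force between any of the fingers, the arm and cover4 above 60 N).
It fails at once if the bottle, jar, screwdriver or mug is lifted or shifted by more than 25 mm (distance of any of bottle, jar, screwdriver, mug from where it was at the start of the episode above 0.025 m).
It fails at once if the bottle, jar or mug is tipped over (angle between any of bottle, jar, mug's own z axis and vertical above 0.5 rad).
It also fails if it takes over 45 s, if anything falls off the work surface, if the arm or the gripper's body presses on something with over 40 N, if the wrist force passes 120 N, or if a joint passes its speed limit or range.

### The arm

A 6-joint arm with a two-finger parallel gripper is mounted at the origin on the work surface. World frame = base frame: x ahead of the robot, y to its left, z up, the work surface at z = 0. Lengths are in m, angles in rad, forces in N, time in s.
With the tool pointing down it reaches from about 0.35 to 0.725 m from the base axis. Payload 4.3 kg.
Tool frame: the origin (TCP) lies midway between the tips of the shut fingers; the grasp point (between the pads) lies 19 mm behind it; y points along the fingers, z is the direction in which the jaws open and shut, and the axes are right-handed (so a half turn about y gives the same grasp; the last joint's range is limited). The gripper opens to 85 mm and grips with 20 to 120 N. Pads are 22 mm wide; open, the fingers measure 114 mm over their backs; the gripper's body (76 mm by 85 mm) begins 54 mm behind the grasp point. The pads swing forward as they close: fully open they stand 13 mm farther back than shut.
Start: joints at [1.222, 0.377, 0.081, 1.274, 0, 1.46], TCP at [0.136, 0.559, 0.231] pointing down, gripper open.
Joint ranges: [-2.72, 2.72], [-0.84, 1.66], [-1.02, 1.22], [-1.77, 2.12], [-1.37, 1.28], [-3.14, 3.14]. Speed limits (rad/s): [2.57, 2.57, 3.14, 3.14, 3.14, 3.14].

### API

Orientations are given as a unit quaternion [x, y, z, w].
In Python, from workcell import telemetry, vision, job_done gives the robot as it stands. The module is installed in compiled form; this text tells all that it offers.
- The arm moves only by the tool step_arm, never from a script. Its argument "steps" is a list of rows, each a list of 2 entries, a list of its own where there are three numbers: the shift along the tool's x, y, z in mm, then the turn about the tool's y in degrees. In form: [[[dx, dy, dz], turn], ...]. A call has 1 to 10 rows; each row shifts and turns the pose as measured when the row begins, along the tool's axes as they then stand; what a row does not reach is not made up. A row lasts 1/8 s, in which the tool goes at most 62.5 mm and 10.7 degrees, less where a joint would pass 70% of its speed; a pose out of reach is approached as far as the arm can. A call is refused whole if a number of a shift passes 62.5 or a number of a turn 10.7, either way. A call with a gripper value outside its range is refused whole. "hand" is the opening, from -1 (shut) to 1 (fully open), set as the call begins (left out, the last holds). The fingers move at their own pace and stop on an object; "squeeze" is the grip in N (left out, the last holds). Time passes only in rows, so rows that do not move let the fingers close. It gives the time, the measured TCP pose, the force and the opening at its end, in the units of the state.
- telemetry.sense(): the state, without advancing time (a new reading comes with each control period).
- vision.snapshot(name): name is "side" or "top" or "wrist"; returns a dict with "img" (420x560x3 uint8, blue, green, red), "mtx" (3x3 intrinsics, pixels), "extrinsics" (4x4, takes a point from camera to world coordinates); the wrist camera has in their place "mount" (4x4, takes a point from camera to tool coordinates, whose origin is the TCP and whose axes are the tool frame's). Camera axes: x right, y up, looking along -z (the intrinsics and any distortion apply to the point x, -y, -z); pixel columns grow to the right and rows downward; lengths in m; the calibration is good to about 2 mm. A picture is of the moment at which its call begins: read the wrist's pose just before it. There is no depth.
- job_done(): hands the job in, once; it reports no verdict.
The state is a dict: "t": time; "joint_positions": joint angles; "joint_velocities": joint speeds; "joint_torque": joint torques, N m; "position": TCP position; "eef_rot": TCP orientation; "ft_force": force on the tool from outside, world axes, zero at the start; "wrist_torque": the same for the moment, N m; "finger_gap": opening from 0.0 (shut) to 1.0 (fully open).
Only numpy, scipy, OpenCV 4.12 (cv2) and the standard library are available. Lean on these libraries where they do the work, as an engineer would, in place of code of your own. Each camera call takes 0.05 s, during which the arm holds its last target.

## Working session

There is one attempt and no reset: what is moved stays moved. The work goes in short steps, Python scripts to look and compute and a tool call to move; the robot and the scene stay as the last step left them, time stands still between calls to the robot, and variables do not carry over. Pictures are saved under pics/ and viewed, and the job is handed in when it is done.

Besides the shell and the picture viewer there is one more tool, called as name(argument=value, ...) on one line, values as JSON. step_arm: Moves the arm, as the interface text tells. Its arguments: {"type":"object","properties":{"steps":{"type":"array"},"hand":{"type":"number"},"squeeze":{"type":"number"}},"required":["steps"]}

```bash
mkdir -p pics; python3 - <<'E'
from workcell import telemetry, vision
import cv2, json, pickle
s=telemetry.sense(); print(s)
d={}
for n in ("side","top","wrist"):
    r=vision.snapshot(n); cv2.imwrite(f"pics/{n}0.png",r["img"]); d[n]=r
    print(n,r["mtx"].tolist(),(r.get("extrinsics") if "extrinsics" in r else r["mount"]).round(4).tolist(), [k for k in r])
pickle.dump((s,d),open("d0.pkl","wb"))
E
```

```text
{'t': 0.0, 'joint_positions': array([1.22168664e+00, 3.78086711e-01, 7.96364604e-02, 1.27442393e+00,
       1.47891348e-05, 1.46050111e+00]), 'joint_velocities': array([ 1.14579403e-03, -1.97940812e-05, -6.46099590e-04, -1.57738739e-03,
       -9.57894797e-05, -1.62980989e-04]), 'joint_torque': array([ 8.06222920e-05, -4.63606668e+01,  2.69874537e+01,  2.09117867e-02,
       -7.22793652e-05,  1.80924971e-06]), 'position': array([0.13577578, 0.55805798, 0.23035149]), 'eef_rot': array([ 0.70278554, -0.08440548,  0.08406077, -0.70135725]), 'ft_force': array([-0.36821607,  0.21382996,  0.09028048]), 'wrist_torque': array([-0.02260178,  0.03606811,  0.0339295 ]), 'finger_gap': 0.9978434161346189}
side [[547.0046028697512, 0.0, 276.4435507830903], [0.0, 547.0046028697512, 209.2917386077761], [0.0, 0.0, 1.0]] [[0.7317, 0.4983, -0.465, 0.0638], [-0.6816, 0.5373, -0.4968, -0.5359], [0.0022, 0.6804, 0.7328, 0.9443], [0.0, 0.0, 0.0, 1.0]] ['img', 'mtx', 'extrinsics']
top [[424.4636151448109, 0.0, 272.25596623808445], [0.0, 424.4636151448109, 218.25775604115782], [0.0, 0.0, 1.0]] [[-0.0322, 0.978, -0.2061, 0.4088], [-0.9995, -0.0309, 0.0093, 0.0316], [0.0027, 0.2063, 0.9785, 0.9859], [0.0, 0.0, 0.0, 1.0]] ['img', 'mtx', 'extrinsics']
wrist [[366.22478401234184, 0.0, 275.28396506272793], [0.0, 366.22478401234184, 212.89874972012146], [0.0, 0.0, 1.0]] [[0.0012, -0.963, -0.2694, -0.0681], [-0.0006, 0.2694, -0.963, -0.1417], [1.0, 0.0013, -0.0002, -0.0008], [0.0, 0.0, 0.0, 1.0]] ['img', 'mtx', 'mount']
```

View pics/top0.png

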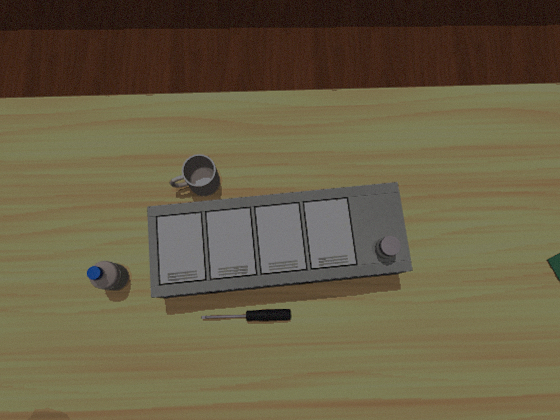

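View pics/side0.png

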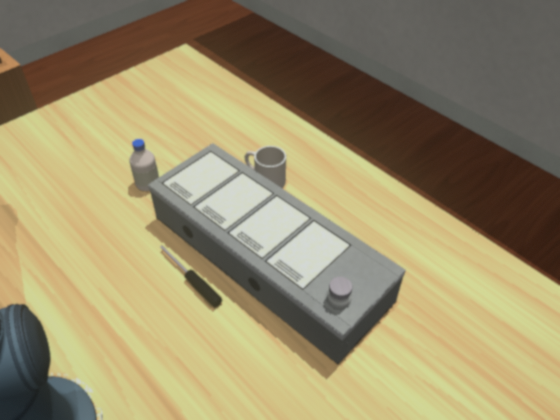

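The top view shows the trough with its covers at x≈155–355, y≈198–285 px. The bottle is at (105,275), the jar at (388,248), the mug at (200,175) and the screwdriver at (247,315). I'll enlarge it to read the corners.

```bash
python3 - <<'E'
import cv2
i=cv2.imread("pics/top0.png")
c=i[180:300,140:420]; c=cv2.convertScaleAbs(c,alpha=1.5)
cv2.imwrite("pics/topc.png",cv2.resize(c,(784,336),interpolation=cv2.INTER_CUBIC))
i=cv2.imread("pics/side0.png")
c=i[140:360,140:410]
cv2.imwrite("pics/sidec.png",cv2.resize(c,None,fx=2.7,fy=2.7,interpolation=cv2.INTER_CUBIC))
E
```

```text
(no output)
```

View pics/topc.png

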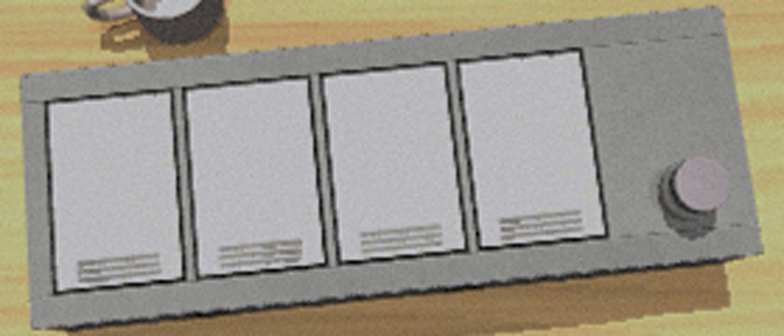

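View pics/sidec.png

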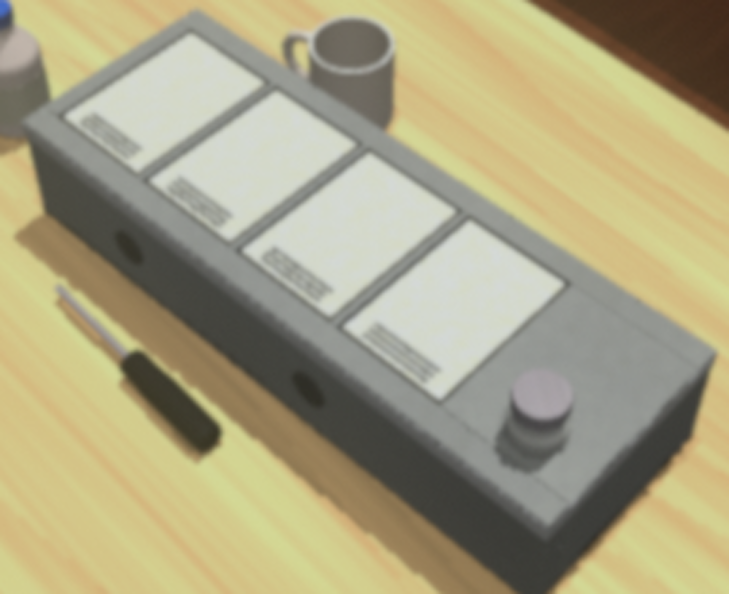

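```bash
cat > h.py <<'E'
import numpy as np,pickle
from scipy.spatial.transform import Rotation as R
def proj(P,K,T):
    p=(np.linalg.inv(T)@np.r_[P,1])[:3]; p=p*[1,-1,-1]
    q=K@p; return q[:2]/q[2]
def ray(px,K,T,z):
    d=T[:3,:3]@(np.linalg.inv(K)@np.r_[px,1]*[1,-1,-1]); o=T[:3,3]
    return o+d*(z-o[2])/d[2]
E
python3 - <<'E'
from h import *
from scipy.optimize import least_squares
s,d=pickle.load(open("d0.pkl","rb"))
loc=np.array([[95,222],[95,-316],[-95,-316],[-95,222],[73,205],[73,-205],[-73,-205],[-73,205]])/1e3
top=np.array([[22,75],[722,8],[762,252],[33,328],[45,102],[582,48],[607,236],[55,293]])/2.8+[140,180]
side=np.array([[197,10],[716,353],[548,535],[27,122],[190,30],[570,284],[441,401],[63,117]])/2.7+140
def fit(obs):
    def f(v):
        c,s_=np.cos(v[2]),np.sin(v[2]);o=[]
        for n,px in obs:
            K,T=d[n]["mtx"],d[n]["extrinsics"]
            for l,p in zip(loc,px):
                o+=list(proj([v[0]+c*l[0]-s_*l[1],v[1]+s_*l[0]+c*l[1],.11],K,T)-p)
        return np.array(o)
    r=least_squares(f,[.4,0,0]); return r.x,np.abs(r.fun).max(),r.fun.round(1)
for o in ([("top",top)],[("side",side)],[("top",top),("side",side)]): 
    v,m,f=fit(o); print(v,m); 
print(f)
c,s_=np.cos(v[2]),np.sin(v[2])
for i,y in enumerate((156,52,-52,-156)):
    print(i+1,[round(v[0]+c*x-s_*y/1e3,4) for x in(-.045,)],round(v[1]+s_*-.045+c*y/1e3,4))
K,T=d["top"]["mtx"],d["top"]["extrinsics"]
print("bottle cap",ray([96,273],K,T,.13),"jar",ray([388,246],K,T,.155),"mug",ray([200,162],K,T,.085))
Rt=R.from_quat(s["eef_rot"]).as_matrix();print(Rt.round(3))
E
```

```text
[0.54776456 0.0592767  0.06931986] 1.2073691930175414
[0.54911168 0.05699667 0.06550135] 2.502633265797101
[0.54848444 0.05816364 0.06775477] 2.6372224585459776
[-0.  -0.8  0.7 -1.   1.3  0.1 -0.3 -0.5  0.2 -1.2  0.9 -0.5  1.7  0.5
 -0.2  0.2 -0.1 -0.6  0.2 -0.5 -0.3 -2.6 -2.1 -0.7  0.4 -0.2  0.5  0.3
 -0.9  2.2 -2.5 -0.2]
1 [np.float64(0.493)] 0.2108
2 [np.float64(0.5001)] 0.107
3 [np.float64(0.5071)] 0.0032
4 [np.float64(0.5141)] -0.1005
bottle cap [0.48817416 0.38005955 0.13      ] jar [ 0.52059952 -0.20297611  0.155     ] mug [0.73179082 0.17994851 0.085     ]
[[ 0.972 -0.001  0.237]
 [-0.237 -0.002  0.972]
 [-0.    -1.    -0.002]]
```

Both camera fits agree within about 2 mm: trough origin (0.548, 0.058), yaw 0.068. Next I close the fingers and move above cover 1.

step_arm(steps=[[[54,0,-31],0],[[54,0,-31],0],[[54,0,-31],0],[[54,0,-31],0],[[54,0,-31],0],[[54,0,-31],0],[[54,0,-31],0],[[50,0,-30],0],[[0,0,0],-8.8],[[0,0,0],-8.8]], hand=-1, squeeze=40)

```text
t: 1.4
position: [0.4994, 0.2113, 0.2271]
eef_rot: [0.707, 0.027, -0.029, -0.706]
ft_force: [0.6, 0.9, -0.2]
finger_gap: 0.005
```

step_arm(steps=[[[-6,40,0],0],[[0,45,0],0],[[0,15,0],0],[[0,0,0],0]])

```text
t: 1.9
position: [0.4934, 0.2098, 0.124]
eef_rot: [0.707, 0.027, -0.029, -0.706]
ft_force: [-0.0, 0.4, -0.2]
finger_gap: -0.003
```

```bash
python3 - <<'E'
from workcell import telemetry, vision
import cv2
from h import *
s=telemetry.sense();print(s["position"],R.from_quat(s["eef_rot"]).as_matrix().round(3).tolist(),s["ft_force"])
a=vision.snapshot("side")["img"][110:320,110:390]; 
w=vision.snapshot("wrist")["img"]
cv2.imwrite("pics/s1.png",cv2.resize(a,None,fx=2.5,fy=2.5,interpolation=cv2.INTER_CUBIC));cv2.imwrite("pics/w1.png",w)
E
```

```text
[0.49344053 0.20980241 0.12395655] [[0.997, -0.003, -0.079], [0.079, -0.002, 0.997], [-0.003, -1.0, -0.002]] [-0.04254193  0.35048168 -0.22516398]
```

View pics/s1.png

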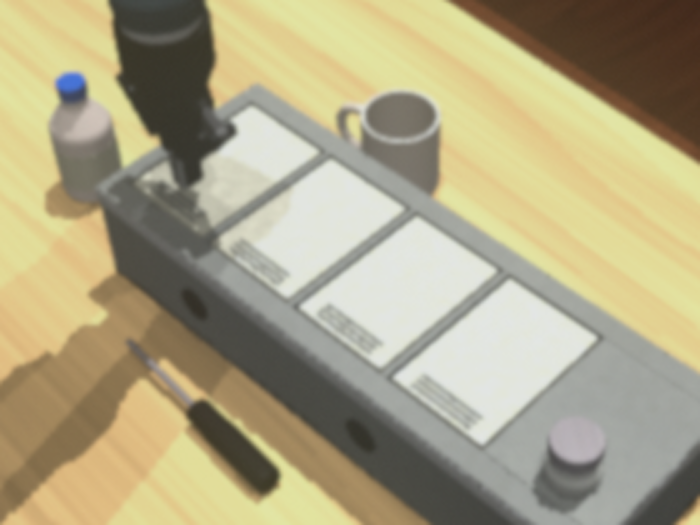

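View pics/w1.png

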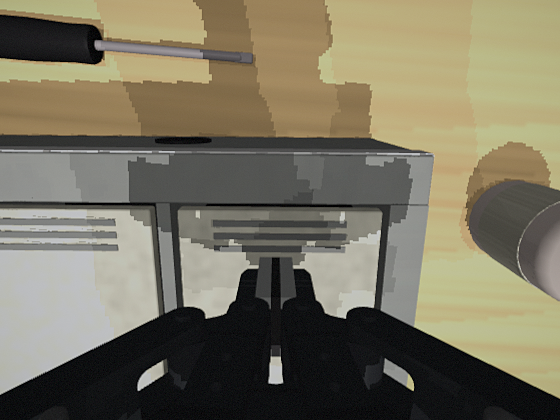

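The wrist view shows the shut tips at about (283,262) px, centred on cover 1 (x 180–383 px) just behind the ribs. Now I press gently.

step_arm(steps=[[[0,10,0],0],[[0,3,0],0],[[0,3,0],0]])

```text
t: 2.38
position: [0.4968, 0.2109, 0.1111]
eef_rot: [0.707, 0.03, -0.026, -0.706]
ft_force: [0.7, -0.0, -0.5]
finger_gap: -0.001
```

step_arm(steps=[[[-2,3,0],0],[[0,3,0],0]])

```text
t: 2.62
position: [0.4964, 0.2109, 0.1092]
eef_rot: [0.707, 0.031, -0.024, -0.707]
ft_force: [-12.6, -3.1, 31.5]
finger_gap: -0.002
```

Cover 1 gives 31 N at z = 109 mm, so it is blocked. I back off and go to cover 2 with smaller press steps.

step_arm(steps=[[[0,-20,0],0],[[0,0,-52],0],[[0,0,-52],0],[[0,0,0],0]])

```text
t: 3.12
position: [0.5059, 0.1057, 0.1317]
eef_rot: [-0.706, -0.034, 0.024, 0.707]
ft_force: [0.3, 1.1, -0.2]
finger_gap: -0.001
```

```bash
python3 - <<'E'
from workcell import telemetry
from h import *
s=telemetry.sense();print(s["position"],R.from_quat(s["eef_rot"]).as_matrix().round(3).tolist(),s["ft_force"])
E
```

```text
[0.50587437 0.10566027 0.13167432] [[0.997, 0.015, -0.082], [0.082, 0.001, 0.997], [0.015, -1.0, -0.0]] [ 0.32717227  1.12848333 -0.16328933]
```

step_arm(steps=[[[-6,10,1],0],[[0,8,0],0],[[0,1.5,0],0],[[0,1.5,0],0]])

```text
t: 3.62
position: [0.4986, 0.1086, 0.1086]
eef_rot: [-0.706, -0.035, 0.025, 0.707]
ft_force: [-0.4, -1.5, 2.7]
finger_gap: 0.003
```

step_arm(steps=[[[0,1.5,0],0],[[0,1.5,0],0]])

```text
t: 3.88
position: [0.4986, 0.1086, 0.1059]
eef_rot: [0.707, 0.035, -0.026, -0.706]
ft_force: [-1.8, -2.2, 2.7]
finger_gap: 0.002
```

Cover 2 yields at about 2.7 N, so it is the free one. I keep pushing.

step_arm(steps=[[[0,3,0],0],[[0,4,0],0],[[0,4,0],0],[[0,4,0],0]])

```text
t: 4.38
position: [0.501, 0.1089, 0.0911]
eef_rot: [0.706, 0.037, -0.024, -0.706]
ft_force: [-0.4, 0.1, 3.9]
finger_gap: -0.004
```

step_arm(steps=[[[-2,3,0],0],[[-1,3,0],0],[[0,3,0],0]])

```text
t: 4.75
position: [0.4983, 0.1092, 0.0815]
eef_rot: [-0.706, -0.037, 0.024, 0.707]
ft_force: [0.2, 1.1, 3.1]
finger_gap: -0.002
```

step_arm(steps=[[[0,2,0],0],[[0,2,0],0]])

```text
t: 5.0
position: [0.4977, 0.1093, 0.0768]
eef_rot: [-0.706, -0.037, 0.024, 0.707]
ft_force: [-1.1, 0.4, 2.1]
finger_gap: 0.003
```

step_arm(steps=[[[0,2,0],0],[[0,2,0],0]])

```text
t: 5.25
position: [0.4977, 0.1093, 0.0735]
eef_rot: [-0.706, -0.037, 0.024, 0.707]
ft_force: [-6.8, -0.5, 23.9]
finger_gap: -0.001
```

24 N at z = 73.5 mm means the stop is reached. I retract and look.

step_arm(steps=[[[-1,-20,0],0],[[0,-50,0],0],[[0,-60,0],0],[[-30,-40,0],0],[[0,0,0],0]])

```text
t: 5.88
position: [0.4611, 0.1062, 0.2451]
eef_rot: [-0.706, -0.034, 0.027, 0.707]
ft_force: [0.4, -0.6, -0.4]
finger_gap: -0.002
```

```bash
python3 - <<'E'
from workcell import telemetry, vision
import cv2
s=telemetry.sense();print(s["t"],s["position"],s["ft_force"],abs(s["joint_velocities"]).max())
a=vision.snapshot("side")["img"][110:320,110:390]; 
w=vision.snapshot("wrist")["img"]
cv2.imwrite("pics/s2.png",cv2.resize(a,None,fx=2.5,fy=2.5,interpolation=cv2.INTER_CUBIC));cv2.imwrite("pics/w2.png",w)
E
```

```text
5.875 [0.46105819 0.10619575 0.24510244] [ 0.41129713 -0.61876198 -0.40317592] 0.05561571137779881
```

View pics/s2.png

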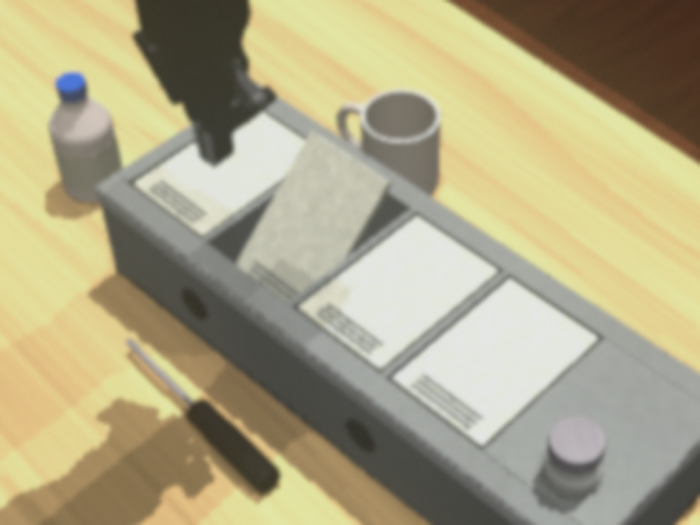

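View pics/w2.png

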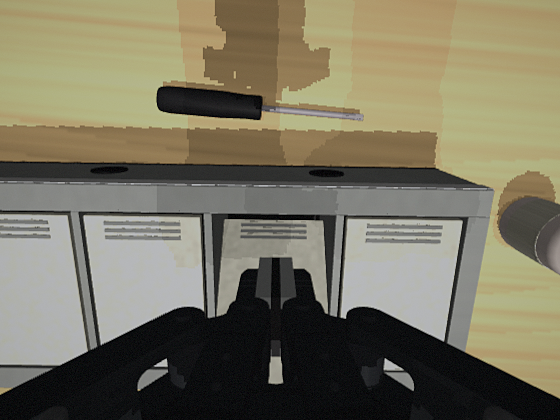

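The pictures show cover 2 tilted, its raised far edge at crop (313,133)–(390,182), with the other three flush. I'll check the angle from that edge.

```bash
python3 - <<'E'
from h import *
s,d=pickle.load(open("d0.pkl","rb"));K,T=d["side"]["mtx"],d["side"]["extrinsics"]
v=[.5485,.0582,.0678];c,sn=np.cos(v[2]),np.sin(v[2])
for a in (0,.5,.62,.7,.75):
    x=.07*np.cos(a)-.004*np.sin(a);z=.106+.07*np.sin(a)+.004*np.cos(a)
    print(a,[((proj([v[0]+c*x-sn*y,v[1]+sn*x+c*y,z],K,T)-110)*2.5).round(0) for y in(.098,.006)])
E
```

```text
0 [array([331., 158.]), array([406., 209.])]
0.5 [array([320., 137.]), array([397., 188.])]
0.62 [array([316., 134.]), array([393., 185.])]
0.7 [array([313., 132.]), array([390., 184.])]
0.75 [array([310., 131.]), array([388., 183.])]
```

```bash
python3 - <<'E'
from workcell import telemetry, job_done
s=telemetry.sense();print(s["t"],s["ft_force"],abs(s["joint_velocities"]).max())
print(job_done())
E
```

```text
5.975 [-0.20577193 -0.36282478 -0.94458396] 0.02927349661670923
the job is handed in; nothing more can be done
None
```

Cover 2 was the free cover. I pushed it open to its stop, and it is still open with the hand clear.

- **Cover 1:** it did not give, reaching about 31 N at the surface, below the 60 N limit, so I backed off.
- **Cover 2:** it turned under roughly 2–4 N. At the bottom the force rose to about 24 N at z = 73.5 mm, which I took as the stop.
- **Covers 3 and 4:** I did not press these, because cover 2 was already found free.

**Last checks:**
- **Opening angle:** the raised far edge in the side view matches about 0.70–0.75 rad; more than 0.62 rad was needed. It was read by eye from a blurry enlargement, so it is good to roughly 0.05 rad.
- **Other objects:** the other three covers look flush. The bottle, jar, screwdriver and mug look unmoved in the final pictures; I did not re-measure their positions.
- **Hand:** the tool was at about z = 245 mm with under 1 N on each axis of the wrist, touching nothing. I handed the job in at 6.0 s of the 45 s allowed.

No check failed. The one disagreement was about 2 mm between the two camera fits of the trough position, within the stated calibration.

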